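# Scrape the specimen plate clear and stow the scraper

### The arm

A 6-joint arm with a two-finger parallel gripper is mounted at the origin on the work surface. World frame = base frame: x ahead of the robot, y to its left, z up, the work surface at z = 0. Lengths are in m, angles in rad, forces in N, time in s.
With the tool pointing down it reaches from about 0.375 to 0.9 m from the base axis. Payload 3.1 kg.
Tool frame: the origin (TCP) lies at the very end of the fingers, on their centre line; the grasp point (between the pads) lies 19 mm behind it (manip.pinch_z is the distance from the TCP to the grasp point, in m); z points along the fingers, y is the direction in which the jaws open and shut (so a half turn about z gives the same grasp; the last joint's range is limited). The gripper opens to 85 mm and grips with 20 to 120 N. Pads are 22 mm wide; open, the fingers measure 114 mm over their backs; the gripper's body (76 mm by 85 mm) begins 54 mm behind the grasp point. The pads swing forward as they close: fully open they stand 13 mm farther back than shut.
Start: joints at [0.96, 0.527, 1.433, -0, 1.181, -0.178], TCP at [0.262, 0.567, 0.231] pointing down, gripper open.
Joint ranges: [-3.08, 3.08], [-0.75, 2.2], [0.22, 2.44], [-1.43, 4.57], [0, 2.65], [-2.85, 2.85]. Speed limits (rad/s): [2.79, 2.79, 3.14, 3.14, 3.14, 3.14].

### API

Orientations are given as a unit quaternion [x, y, z, w].
In Python, from station import manip gives the robot as it stands.
- The arm moves only by the tool drive_tool, never from a script. Its argument "increments" is a list of rows, each a list of 7 numbers: the closure in counts, from 0 (fully open) to 255 (shut), then the shift along the tool's x, y, z in cm, then the turn, a rotation vector about the tool's x, y, z in rad. A call has 1 to 20 rows; each row is the pose to reach, as a shift and turn from the pose commanded when the call began, along the tool's axes at that moment; what a row does not reach only later rows make up. A row lasts 1/10 s, in which the tool goes at most 50 mm and 8.59 degrees, less where a joint would pass 70% of its speed; a pose out of reach is approached as far as the arm can. A call with a gripper value outside its range is refused whole. The fingers move at their own pace and stop on an object; "force" is the grip in N (left out, the last holds). Time passes only in rows, so rows that repeat a pose let the fingers close. It gives the time, the measured TCP pose, the force and the opening at its end, in the units of the state.
- manip.sense(): the state, without advancing time (a new reading comes with each control period).
- manip.snapshot(name): name is "scene" or "top" or "wrist"; returns the picture (480x640x3 uint8, red, green, blue); there is no depth.
- manip.camera_model(name): a dict with "mtx" (3x3 intrinsics, pixels), "k1" (the pictures are not rectified: a ray, as slopes to the right and down, at radius r is drawn at 1 + k1 r^2 times it, then the intrinsics apply), "cam_to_world" (4x4, takes a point from camera to world coordinates). Camera axes: x right, y down, z forward; pixel columns grow to the right and rows downward; lengths in m; the calibration is good to about 2 mm. A picture is of the moment at which its call begins: read the wrist's pose just before it. camera_model takes no time and is no camera call; for the wrist camera it gives the pose at the moment of the call.
- manip.sign_off(): hands the job in, once; it reports no verdict.
The state is a dict: "t": time; "q": joint angles; "qd": joint speeds; "tau": joint torques, N m; "tcp_pos": TCP position; "tool_rot": TCP orientation; "force": force on the tool from outside, world axes, zero at the start; "ft_torque": the same for the moment, N m; "finger_gap": opening from 0.0 (shut) to 1.0 (fully open).
Only numpy, scipy, OpenCV 4.12 (cv2) and the standard library are available. Lean on these libraries where they do the work, as an engineer would, in place of code of your own. Each camera call takes 0.05 s, during which the arm holds its last target. There are 200 camera calls.

### The job

Take the scraper block by its handle and wipe the four loose clay chips off the raised plate into the catch tray beside it, without touching the chips with the fingers (they are sharp). When all the chips lie in the tray, stand the scraper upright, fully down, in the empty one of the two wooden rests and let go. Leave the sanding block, tub, can and blue box where they are.

Things in the scene. Friction and masses are not known exactly. Their poses are not given: they have to be found in the camera images.
- plate: fixed raised aluminium plate, 200 (x) x 220 (y) mm, flat top 45 mm above the bench. Lips 4 mm thick, 12 mm high stand on its two edges x = -100 and +100 mm (192 mm clear between); the ends y = -110 and +110 mm are open and level. The tray is at one end, the rests at the other; which varies. Origin on the bench under its centre, z up, x roughly away from the robot
- tray: fixed open grey catch tray, 210 x 130 x 38 mm outside (x, y, z), walls and floor 4 mm, parallel to the plate and centred on its end: its centre is 177 mm from the plate's centre, 2 mm gap between the two, rim 7 mm lower than the plate's top. Origin at the centre of its underside on the bench
- rest_a: one of two identical open wooden boxes, 200 (x) x 60 (y) x 25 mm, walls and floor 4 mm (inside 192 x 52 mm), fixed on a 4 mm rubber mat (its inner floor is 8 mm above the bench), parallel to the plate. They stand side by side, 66 mm apart in y between centres; one is empty, the sanding block lies in the other. Origin at the centre of its underside
- rest_b: one of two identical open wooden boxes, 200 (x) x 60 (y) x 25 mm, walls and floor 4 mm (inside 192 x 52 mm), fixed on a 4 mm rubber mat (its inner floor is 8 mm above the bench), parallel to the plate. They stand side by side, 66 mm apart in y between centres; one is empty, the sanding block lies in the other. Origin at the centre of its underside
- scraper: loose scraper block, 0.3 to 0.6 kg, 110 mm high. Foot: grey block 176 (x) x 40 (y) x 45 mm high with flat faces. Handle: upright wooden board 110 (x) x 26 (y) mm centred on the foot, from 45 to 110 mm height, to be gripped across y. Origin at the centre of its underside, z up. Starts standing on the bench between robot and plate, its x roughly along world y
- chip1: a flat broken piece of fired clay tile, 60 x 42 mm, 9 mm thick, about 55 g; origin at the middle of its underside, z up; starts flat on the plate at any yaw, all of it between the lips and at least 15 mm from both open ends
- chip2: a flat broken piece of fired clay tile, 62 x 42 mm, 9 mm thick, about 55 g; origin at the middle of its underside, z up; starts flat on the plate at any yaw, all of it between the lips and at least 15 mm from both open ends
- chip3: a flat broken piece of fired clay tile, 58 x 44 mm, 9 mm thick, about 55 g; origin at the middle of its underside, z up; starts flat on the plate at any yaw, all of it between the lips and at least 15 mm from both open ends
- chip4: a flat broken piece of fired clay tile, 64 x 42 mm, 9 mm thick, about 55 g; origin at the middle of its underside, z up; starts flat on the plate at any yaw, all of it between the lips and at least 15 mm from both open ends
- block: bystander: loose low sanding block, 150 x 40 x 33 mm, cork below and wood on top, lying in one of the two rests; origin at the centre of its underside
- tub: bystander: loose white lidded tub, 100 mm diameter, 110 mm high, on the bench to the left; origin at the centre of its underside
- can: bystander: loose yellow can with paper label, 72 mm diameter, 130 mm high, on the bench to the right; origin at the centre of its underside
- sample_box: bystander: loose closed blue box, 80 x 80 x 30 mm, on the bench beyond the plate; origin at the centre of its underside
There are look-alikes about, which are no part of the job. What is shaped like the tray but purple is not meant.

How it is judged:
By the outcome, as a careful person would: the job done as asked, in the order asked, and still so for the second after the job is handed in, with the robot touching nothing.
It also fails if it takes over 51 s, if anything falls off the work surface, if the arm or the gripper's body presses on something with over 40 N, if the wrist force passes 120 N, or if a joint passes its speed limit or range.

## Working session

There is one attempt and no reset: what is moved stays moved. The work goes in short steps, Python scripts to look and compute and a tool call to move; the robot and the scene stay as the last step left them, time stands still between calls to the robot, and variables do not carry over. Pictures are saved under pics/ and viewed, about 8 in all and at most 12, crops included, and the job is handed in when it is done.

Besides the shell and the picture viewer there is one more tool, called after "Call:" by a JSON object that holds its "method" and its "body", one argument or row to a line. drive_tool: Moves the arm, as the interface text tells. Its arguments: {"type":"object","properties":{"increments":{"type":"array","items":{"type":"array","items":{"type":"number"}}},"force":{"type":"number"}},"required":["increments"]}

```bash
ls; mkdir -p pics
cat > h.py <<'E'
import numpy as np, cv2
from station import manip
from scipy.spatial.transform import Rotation as R
def ray(cm,uv):
    m=np.array(cm["mtx"]);T=np.array(cm["cam_to_world"])
    d=(np.asarray(uv,float)-[m[0,2],m[1,2]])/[m[0,0],m[1,1]]
    rd=np.linalg.norm(d);r=rd
    for _ in range(30): r=rd/(1+cm["k1"]*r*r)
    d=d*(r/rd if rd>0 else 1)
    return T[:3,3],T[:3,:3]@np.array([d[0],d[1],1])
def onz(cm,uv,z):
    o,d=ray(cm,uv);return o+d*(z-o[2])/d[2]
def proj(cm,P):
    m=np.array(cm["mtx"]);T=np.array(cm["cam_to_world"])
    p=T[:3,:3].T@(np.asarray(P)-T[:3,3]);s=p[:2]/p[2];s=s*(1+cm["k1"]*(s@s))
    return s*[m[0,0],m[1,1]]+[m[0,2],m[1,2]]
def save(n,im): cv2.imwrite("pics/"+n,cv2.cvtColor(im,cv2.COLOR_RGB2BGR))
E
python3 - <<'E'
from h import *
for n in("top","scene"):
    im=manip.snapshot(n);np.save(n,im);save(n+"0.png",im)
    print(n,manip.camera_model(n))
print(manip.sense())
E
```

```text
pics
top {'mtx': array([[582.90903514,   0.        , 322.66101759],
       [  0.        , 582.90903514, 237.79777161],
       [  0.        ,   0.        ,   1.        ]]), 'k1': -0.040512948036738425, 'cam_to_world': array([[ 0.01177872, -0.98824269,  0.152439  ,  0.36289485],
       [-0.99979166, -0.01418101, -0.01468136,  0.00185115],
       [ 0.01667049, -0.15223431, -0.98820383,  1.2943083 ],
       [ 0.        ,  0.        ,  0.        ,  1.        ]])}
scene {'mtx': array([[438.019511  ,   0.        , 315.98665659],
       [  0.        , 438.019511  , 239.09865428],
       [  0.        ,   0.        ,   1.        ]]), 'k1': -0.08818963764236631, 'cam_to_world': array([[-0.70914348,  0.45807015, -0.53599184,  1.18681858],
       [ 0.70501221,  0.45145485, -0.54694269,  0.67155264],
       [-0.008562  , -0.76574164, -0.64309131,  0.80846063],
       [ 0.        ,  0.        ,  0.        ,  1.        ]])}
{'t': 0.1, 'q': array([ 9.59501170e-01,  5.28402683e-01,  1.43373820e+00, -3.35540388e-06,
        1.18137346e+00, -1.78474149e-01]), 'qd': array([-0.00024773, -0.00422983, -0.00204752,  0.00204008,  0.00011776,
        0.00024903]), 'tau': array([-7.26628168e-04, -4.43305886e+01, -1.78585982e+01, -2.10457788e-04,
        3.92184797e-03,  8.32332432e-06]), 'tcp_pos': array([0.26174558, 0.56687185, 0.23042478]), 'tool_rot': array([ 2.14724522e-01,  9.76674181e-01, -8.87492314e-04, -3.68205057e-04]), 'force': array([ 0.25761052, -0.6288542 , -0.94095106]), 'ft_torque': array([-0.0160104 ,  0.02668907, -0.01366491]), 'finger_gap': 1.000927968804932}
```

View pics/top0.png

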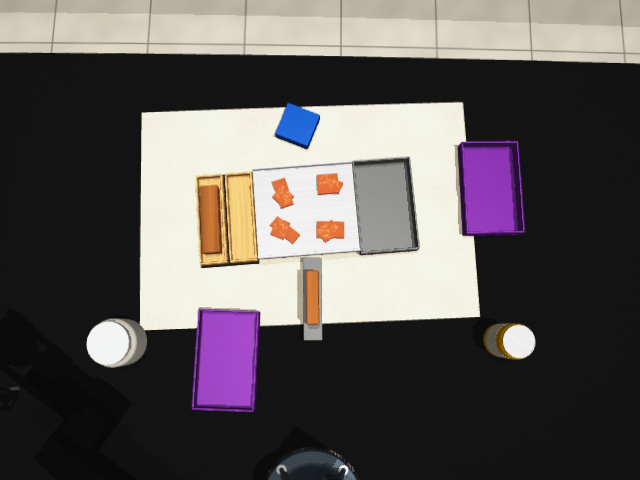

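View pics/scene0.png

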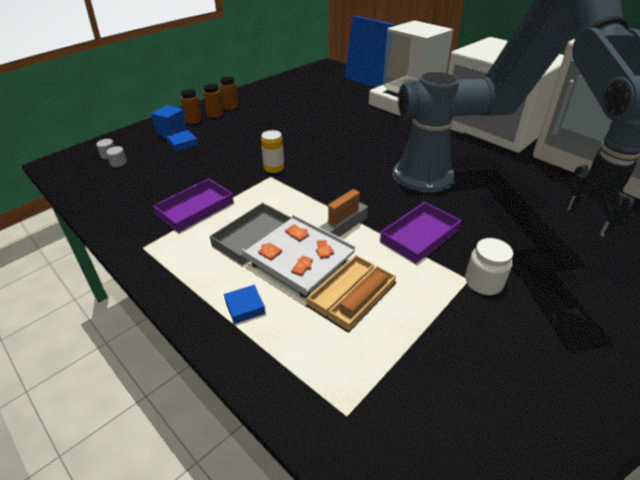

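The top view shows the tray at the right (385,205), so it is at the -y end. The rests are at the left: the outer one (210,218) holds the block and the inner one (241,216) is empty. The scraper stands at (312,298) with its length along image-vertical, which is world x. Chips are at (283,193), (329,184), (285,231) and (330,230). The scene view agrees.

```bash
cat > m.py <<'E'
from h import *
cm=manip.camera_model("top");im=np.load("top.npy");hsv=cv2.cvtColor(im,cv2.COLOR_RGB2HSV)
H,S,V=[hsv[...,i].astype(int) for i in range(3)]
print("samples plate,mat,chip,rest,handle,foot,tray,rim",[hsv[p].tolist() for p in[(210,305),(280,200),(230,330),(215,241),(298,312),(262,308),(205,385),(161,385)]])
def blob(mask,box,k=3):
    m=np.zeros(mask.shape,np.uint8);x0,y0,x1,y1=box;m[y0:y1,x0:x1]=mask[y0:y1,x0:x1]
    m=cv2.morphologyEx(m,cv2.MORPH_CLOSE,np.ones((k,k),np.uint8))
    c,_=cv2.findContours(m,cv2.RETR_EXTERNAL,cv2.CHAIN_APPROX_NONE)
    return sorted([a for a in c if cv2.contourArea(a)>60],key=cv2.contourArea,reverse=True)
def rect(c,z):
    P=np.array([onz(cm,p[0],z)[:2] for p in c]);r=cv2.minAreaRect((P*1000).astype(np.float32))
    return np.round(r[0],1),np.round(r[1],1),round(r[2],2)
vis=im.copy()
def do(n,mask,box,z,N=1):
    for c in blob(mask,box)[:N]:
        print(n,rect(c,z));cv2.drawContours(vis,[c],-1,(0,255,0),1)
do("plate",(S<14)&(V>170),(245,150,370,270),.045)
do("chips",(H<14)&(S>120),(255,165,360,255),.054,4)
do("handle",(H<16)&(S>120)&(V>140),(295,255,330,345),.110)
do("foot",((S<50)&(V>60)&(V<190))|((S>120)&(H<16)),(298,257,328,345),.045)
do("rests",(H>8)&(H<25)&(S>70),(190,165,262,272),.029)
do("tray",(S<60)&(V<150),(352,150,425,262),.038)
save("vis.png",cv2.resize(vis[140:350,185:430],None,fx=3,fy=2.8))
E
python3 m.py
```

```text
samples plate,mat,chip,rest,handle,foot,tray,rim [[0, 1, 242], [30, 14, 244], [11, 182, 232], [19, 132, 241], [13, 187, 209], [24, 8, 159], [23, 7, 150], [45, 11, 46]]
plate (array([624.7,  28.7]), array([213.9, 232.9]), 5.84)
chips (array([570.4, -32.3]), array([46. , 56.3]), 0.76)
chips (array([675., -30.]), array([44.3, 54.9]), 5.77)
chips (array([568.7,  67.3]), array([64.8, 39.7]), 61.92)
chips (array([652. ,  74.9]), array([63.5, 40. ]), 27.11)
handle (array([425.3,   4.4]), array([107.1,  24.4]), 0.92)
foot (array([425.1,   3.6]), array([176.8,  61.5]), 1.02)
rests (array([598.9, 196.4]), array([204.1, 127.7]), 5.43)
tray (array([ 630.7, -145.2]), array([211.5, 147.1]), 5.43)
```

View pics/vis.png

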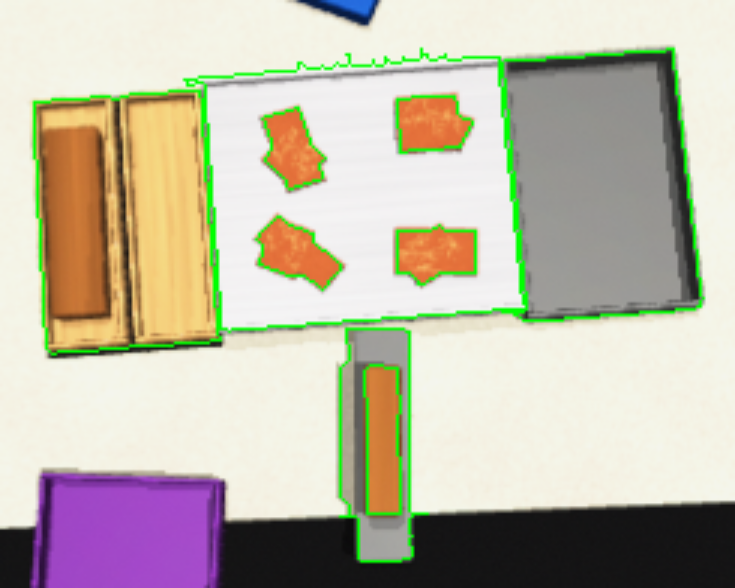

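The contours look right except the plate's far edge, where mat leaks in. Chips, handle, rests and the near edge are good, and the plate yaw is about 5.4°. I'll get the plate centre from its corner pixels and work out the grasp move.

```bash
cat > c.py <<'E'
from h import *
import sys
cm=manip.camera_model("top")
f=lambda x,y:(185+x/3-.33,140+y/2.8-.33)
yaw=np.radians(5.43);X=np.array([np.cos(yaw),np.sin(yaw)]);Y=np.array([-X[1],X[0]])
for n,p,z in[("TL",f(205,85),.057),("BL",f(219,331),.057),("TR",f(502,59),.057),("BR",f(524,312),.057),("restTL",f(35,102),.029),("restBL",f(48,354),.029),("restTR",f(203,92),.029),("restBR",f(220,345),.029),("trayTR",f(673,48),.038),("trayBR",f(702,305),.038)]:
    P=onz(cm,p,z)[:2];print(n,np.round(P*1000,1),"in plate axes",np.round([P@X*1000,P@Y*1000],1))
s=manip.sense();Rt=R.from_quat(s["tool_rot"]);print(np.round(Rt.as_matrix(),3))
E
cat > d.py <<'E'
from h import *
# delta(target xyz, psi): tool y axis at angle psi from world y, tool down
def delta(p,psi):
    s=manip.sense();R0=R.from_quat(s["tool_rot"])
    c,sn=np.cos(psi),np.sin(psi)
    best=None
    for k in(1,-1):
        y=k*np.array([-sn,c,0]);z=np.array([0,0,-1.]);x=np.cross(y,z)
        rv=(R0.inv()*R.from_matrix(np.c_[x,y,z])).as_rotvec()
        if best is None or np.linalg.norm(rv)<np.linalg.norm(best):best=rv
    print("shift cm",np.round(R0.inv().apply(np.array(p)-s["tcp_pos"])*100,2),"turn",np.round(best,4),"t",s["t"])
E
python3 c.py; python3 -c "
from d import *
delta([.4253,.0042,.19],np.radians(.95));delta([.4253,.0042,.057],np.radians(.95))"
```

```text
TL [701.4 137.5] in plate axes [711.3  70.5]
BL [508.4 121.6] in plate axes [517.6  73. ]
TR [725.9 -79. ] in plate axes [ 715.2 -147.3]
BR [526.  -95.5] in plate axes [ 514.7 -144.8]
restTL [693.2 266.4] in plate axes [715.3 199.6]
restBL [491.9 247.9] in plate axes [513.2 200.2]
restTR [703.3 141.8] in plate axes [713.6  74.6]
restBR [500.7 123.3] in plate axes [510.2  75.4]
trayTR [ 742.9 -207.9] in plate axes [ 719.8 -277.3]
trayBR [ 535.8 -226.7] in plate axes [ 512.  -276.4]
[[-0.908  0.419 -0.001]
 [ 0.419  0.908 -0.002]
 [ 0.    -0.002 -1.   ]]
shift cm [-38.45 -44.21   4.11] turn [-0.0018 -0.0008 -0.4494] t 0.1
shift cm [-38.45 -44.19  17.41] turn [-0.0018 -0.0008 -0.4494] t 0.1
```

Call:
{"method": "drive_tool", "body": {
  "increments": [
    [0,-4.5,-5.2,0,0,0,-0.1],
    [0,-7.7,-8.8,0,0,0,-0.2],
    [0,-11,-12.5,0,0,0,-0.3],
    [0,-14.2,-16.2,0,0,0,-0.4],
    [0,-17.4,-20,0,0,0,-0.449],
    [0,-20.6,-23.7,0,0,0,-0.449],
    [0,-23.8,-27.4,0,0,0,-0.449],
    [0,-27,-31,0,0,0,-0.449],
    [0,-30.2,-34.7,1,0,0,-0.449],
    [0,-33.4,-38.4,2,0,0,-0.449],
    [0,-36.5,-42,4,0,0,-0.449],
    [0,-38.4,-44.2,6,0,0,-0.449],
    [0,-38.45,-44.2,8,0,0,-0.449],
    [0,-38.45,-44.2,8,0,0,-0.449],
    [0,-38.45,-44.2,8,0,0,-0.449]
  ],
  "force": 80
}}

```text
t: 1.6
tcp_pos: [0.425, 0.0052, 0.1511]
tool_rot: [-0.008, 1.0, 0.0, -0.001]
force: [0.1, 0.1, -0.2]
finger_gap: 1.003
```

```bash
python3 -c "
from d import *
delta([.4253,.0042,.057],np.radians(.95));print(manip.sense()['tcp_pos'],manip.sense()['q'])
save('w1.png',manip.snapshot('wrist'))"
```

```text
shift cm [-0.05 -0.11  9.41] turn [ 0.0007 -0.002  -0.0005] t 1.6
[0.42502561 0.00518546 0.15112393] [-2.52110701e-01  4.05641314e-01  1.99854856e+00  2.17734382e-04
  7.39563099e-01 -1.83919562e+00]
```

View pics/w1.png

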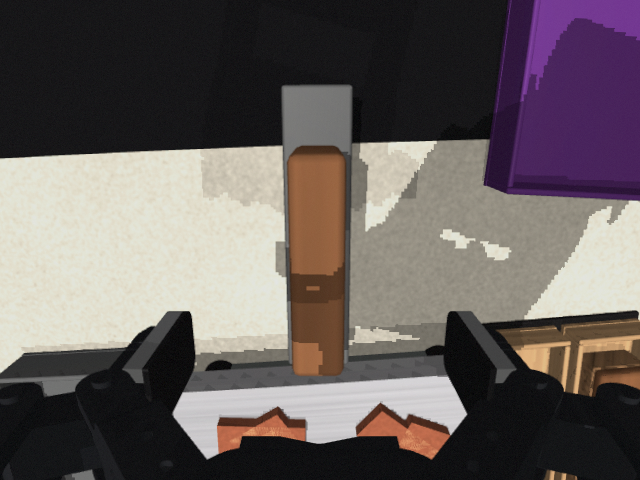

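The wrist view shows the handle (cols 289–345) centred between the fingers (cols 190–447). The foot is visible, the near chips are just ahead, and the path down is clear.

Call:
{"method": "drive_tool", "body": {
  "increments": [
    [0,0,-0.1,3,0,0,0],
    [0,0,-0.1,6,0,0,0],
    [0,0,-0.1,8.5,0,0,0],
    [0,0,-0.1,9.4,0,0,0],
    [0,0,-0.1,9.4,0,0,0],
    [100,0,-0.1,9.4,0,0,0],
    [180,0,-0.1,9.4,0,0,0],
    [255,0,-0.1,9.4,0,0,0],
    [255,0,-0.1,9.4,0,0,0],
    [255,0,-0.1,9.4,0,0,0],
    [255,0,-0.1,9.4,0,0,0],
    [255,0,-0.1,9.4,0,0,0],
    [255,0,-0.1,9.4,0,0,0]
  ],
  "force": 90
}}

```text
t: 2.95
tcp_pos: [0.4262, 0.0038, 0.0581]
tool_rot: [-0.008, 1.0, -0.0, 0.001]
force: [-0.6, 0.5, 6.7]
finger_gap: 0.293
```

```bash
cat >> d.py <<'E'
ya=np.radians(5.43);XA=np.array([np.cos(ya),np.sin(ya)]);YA=np.array([-XA[1],XA[0]])
def pl(x,y,z): return [*(XA*x+YA*y),z]   # plate axes (rotated about world origin), m
E
python3 -c "
from d import *
s=manip.sense();print(s['tcp_pos'],s['finger_gap'],s['force'])
z=s['tcp_pos'][2]
h=np.array([.4253,.0042,.15]);delta(h,np.radians(.95))
delta(pl(.6145,.105,.17),ya)
delta(pl(.6145,.105,z+.0465),ya)
w=manip.snapshot('wrist');cm=manip.camera_model('wrist');save('w2.png',w)
print(proj(cm,[.4253,.0042,.11]),proj(cm,[.4253+.055,.0042,.11]))
"
```

```text
[0.42620926 0.00383253 0.05814504] 0.292678298549207 [-0.58379347  0.50115654  6.66885128]
shift cm [ 0.08  0.04 -9.19] turn [-0.0003  0.0016 -0.0002] t 2.95
shift cm [-17.84  15.59 -11.16] turn [-0.0004  0.0016 -0.0784] t 2.95
shift cm [-17.83  15.59  -4.63] turn [-0.0004  0.0016 -0.0784] t 2.95
[324.97616983 407.65424831] [320.96036659 561.09240923]
```

View pics/w2.png

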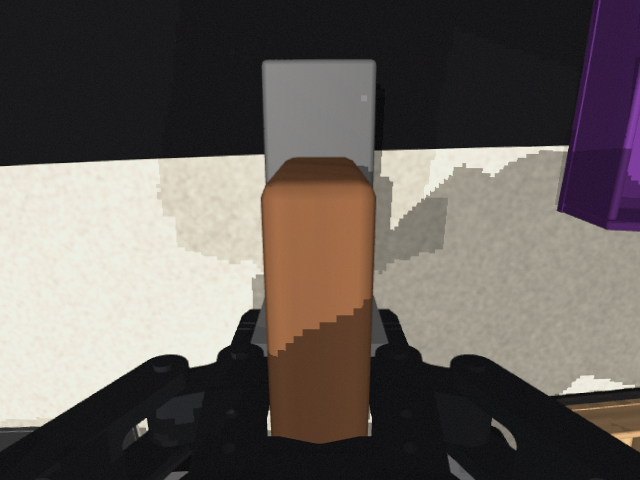

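The handle is held (gap 0.29, about 25 mm), with the scraper upright between the fingers. Next is to lift, cross to the +y end and turn parallel to the plate.

Call:
{"method": "drive_tool", "body": {
  "increments": [
    [255,0,0,-2,0,0,0],
    [255,0,0,-5,0,0,0],
    [255,0,0,-8.5,0,0,0],
    [255,-1,1,-11,0,0,0],
    [255,-3,2.5,-11.2,0,0,-0.02],
    [255,-6,5,-11.2,0,0,-0.04],
    [255,-9,7.5,-11.2,0,0,-0.06],
    [255,-12,10,-11.2,0,0,-0.078],
    [255,-15,12.4,-11.2,0,0,-0.078],
    [255,-17.2,14.2,-11.2,0,0,-0.078],
    [255,-18,14.8,-11.2,0,0,-0.078],
    [255,-18,14.8,-11.2,0,0,-0.078],
    [255,-18,14.8,-11.2,0,0,-0.078],
    [255,-18,14.8,-11.2,0,0,-0.078]
  ]
}}

```text
t: 4.4
tcp_pos: [0.6015, 0.1538, 0.1687]
tool_rot: [-0.047, 0.999, -0.0, -0.002]
force: [-0.4, -0.4, -5.5]
finger_gap: 0.294
```

```bash
cat > e.py <<'E'
from d import *
s=manip.sense();p=s['tcp_pos'];print(p,"plate axes",p[:2]@XA,p[:2]@YA,s['force'],s['ft_torque'])
E
python3 - <<'E'
from e import *
delta(pl(.6155,.097,.109),ya);delta(pl(.6155,.097,.105),ya)
for n in("top","scene"):
    im=manip.snapshot(n);np.save(n+"2",im)
    if n=="scene": save('s2.png',cv2.resize(im[170:340,200:440],None,fx=3,fy=3))
w=manip.snapshot('wrist');save('w3.png',w)
E
```

```text
[0.60147208 0.15375794 0.16872423] plate axes 0.6133230496543464 0.09615090792794964 [-0.38541656 -0.36102459 -5.50223601] [-0.01027168 -0.0101616  -0.03679072]
shift cm [-0.24  0.09  5.97] turn [-0.0003 -0.0032 -0.0014] t 4.4
shift cm [-0.24  0.09  6.37] turn [-0.0003 -0.0032 -0.0014] t 4.4
```

View pics/w3.png

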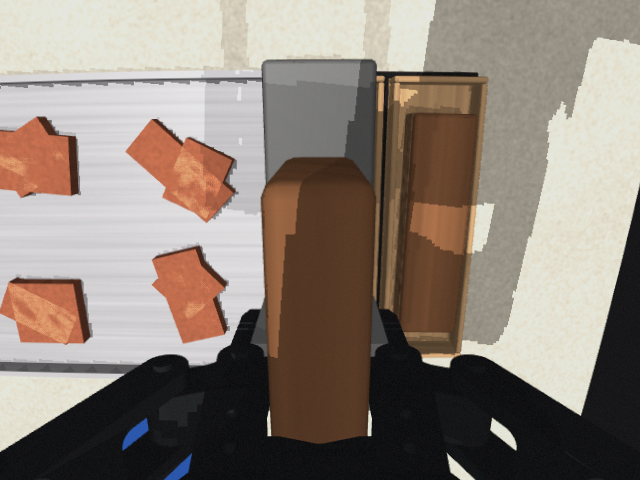

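The wrist view shows the scraper aligned with the rest and plate ends. The near lip runs through (150,77), the far lip through about (60,367), and the chips are well clear to the left. I'll cross-check the lateral position from this view.

Run:
```python
from e import *
cm=manip.camera_model('wrist');im=cv2.imread('pics/w3.png');g=cv2.cvtColor(im,cv2.COLOR_BGR2GRAY).astype(int)
def P(uv,z): q=onz(cm,uv,z)[:2]; return np.round([q@XA*1e3,q@YA*1e3],1)
for c in(60,150,240): print(c,g[64:100:1,c].tolist() if c==150 else "")
print(60,g[352:385,60].tolist())
for uv in[(20,73),(240,70)]: print("near lip outer?",P(uv,.057))
for uv in[(20,82),(240,80)]: print("near lip inner?",P(uv,.057),P(uv,.045))
for uv in[(20,360),(120,364)]: print("far lip inner?",P(uv,.057),P(uv,.045))
for uv in[(20,373),(120,372)]: print("far lip outer?",P(uv,.057))
print("foot near end",P((265,60),.1557),P((375,60),.1557))
print("rest",P((487,77),.029),P((462,356),.029),P((388,76),.029))
```

```text
[0.60256666 0.15396202 0.16938015] plate axes 0.6144320357800389 0.09625049991884703 [ 0.45473694 -0.84540479 -5.07482813] [0.02106351 0.01569564 0.01595726]
60 
150 [229, 227, 221, 205, 202, 203, 202, 216, 226, 226, 225, 226, 226, 224, 176, 100, 102, 132, 134, 165, 215, 215, 215, 218, 221, 223, 224, 223, 222, 222, 222, 223, 224, 223, 223, 222]
240 
60 [206, 204, 206, 206, 205, 206, 206, 206, 206, 188, 181, 118, 87, 89, 89, 90, 91, 90, 91, 94, 134, 209, 209, 210, 211, 218, 225, 227, 226, 226, 226, 225, 224]
near lip outer? [514.8 -78.2]
near lip outer? [515.9  50.6]
near lip inner? [519.8 -79. ] [518.7 -87.2]
near lip inner? [521.3  50.4] [520.2  48.3]
far lip inner? [ 703.1 -115.1] [ 710.6 -125. ]
far lip inner? [704.8 -42.8] [712.4 -49.2]
far lip outer? [ 713.7 -117.5]
far lip outer? [711.2 -43.7]
foot near end [523.3  76.6] [523.3 114.5]
rest [516.5 201.6] [715.1 203.5] [516.6 138.6]
```

Call:
{"method": "drive_tool", "body": {
  "increments": [
    [255,-0.2,0,2.5,0,0,0],
    [255,-0.2,0,4.8,0,0,0],
    [255,-0.2,0,5.8,0,0,0],
    [255,-0.2,0,6.2,0,0,0],
    [255,-0.2,0,6.45,0,0,0],
    [255,-0.2,0,6.45,0,0,0],
    [255,-0.2,0,6.45,0,0,0],
    [255,-0.2,0,6.45,0,0,0]
  ]
}}

```text
t: 5.35
tcp_pos: [0.6059, 0.155, 0.1057]
tool_rot: [-0.047, 0.999, 0.0, 0.001]
force: [1.0, -0.3, -5.3]
finger_gap: 0.296
```

Run:
```python
from e import *
delta(pl(.6165,.097,.105),ya);delta(pl(.6165,-.165,.105),ya)
```

```text
[0.60591602 0.15504591 0.1057178 ] plate axes 0.617868932262133 0.09701257705239304 [ 1.00666968 -0.31267066 -5.33894617] [ 0.05607484 -0.02094471  0.07833663]
shift cm [ 0.14 -0.    0.07] turn [-0.0001  0.0017 -0.0004] t 5.35
shift cm [  0.13 -26.2    0.07] turn [-0.0001  0.0017 -0.0004] t 5.35
```

Call:
{"method": "drive_tool", "body": {
  "increments": [
    [255,0.1,-1,0.07,0,0,0],
    [255,0.1,-2.5,0.07,0,0,0],
    [255,0.1,-4,0.07,0,0,0],
    [255,0.1,-5.5,0.07,0,0,0],
    [255,0.1,-7,0.07,0,0,0],
    [255,0.1,-8.5,0.07,0,0,0],
    [255,0.1,-10,0.07,0,0,0],
    [255,0.1,-11.2,0.07,0,0,0],
    [255,0.1,-12.4,0.07,0,0,0],
    [255,0.1,-13.6,0.07,0,0,0],
    [255,0.1,-14.8,0.07,0,0,0],
    [255,0.1,-16,0.07,0,0,0],
    [255,0.1,-16,0.07,0,0,0]
  ]
}}

```text
t: 6.65
tcp_pos: [0.6201, -0.0068, 0.1041]
tool_rot: [-0.046, 0.999, -0.001, 0.001]
force: [-1.0, -0.2, -5.7]
finger_gap: 0.294
```

Run:
```python
from e import *
delta(pl(.6165,-.165,.105),ya)
a=manip.snapshot("scene")[190:340,180:420];b=manip.snapshot("top")[140:280,180:440]
np.hstack
save('sw1.png',np.vstack([cv2.resize(a,(480,300)),cv2.resize(b,(480,260))]))
```

```text
[ 0.62010604 -0.00681224  0.10413827] plate axes 0.616678711440453 -0.06546204653517959 [-0.97920209 -0.2028829  -5.6812579 ] [ 0.00421375 -0.05047031 -0.01852094]
shift cm [ 0.   -9.95 -0.07] turn [-0.0018  0.001  -0.0018] t 6.65
```

View pics/sw1.png

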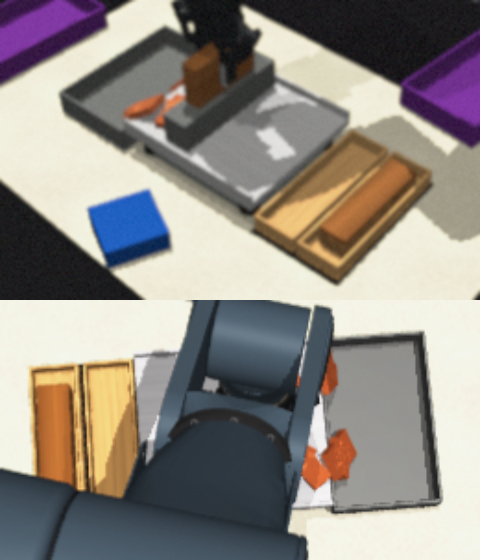

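Chips are sliding ahead of the foot toward the tray edge and none are left behind. I'll continue past the tray wall.

Call:
{"method": "drive_tool", "body": {
  "increments": [
    [255,0,-1,-0.05,0,0,0],
    [255,0,-2,-0.05,0,0,0],
    [255,0,-3,-0.05,0,0,0],
    [255,0,-4,-0.05,0,0,0],
    [255,0,-5,-0.05,0,0,0],
    [255,0,-6,-0.05,0,0,0],
    [255,0,-7,-0.05,0,0,0],
    [255,0,-8,-0.05,0,0,0],
    [255,0,-9,-0.05,0,0,0],
    [255,0,-10,-0.05,0,0,0],
    [255,0,-10.5,-0.05,0,0,0],
    [255,0,-10.5,-0.05,0,0,0],
    [255,0,-10.5,-0.05,0,0,0]
  ]
}}

```text
t: 8.05
tcp_pos: [0.6286, -0.1088, 0.1037]
tool_rot: [-0.047, 0.999, 0.001, -0.001]
force: [-0.9, -0.0, -4.0]
finger_gap: 0.292
```

Run:
```python
from e import *
np.save("scene3",manip.snapshot("scene"));a=np.load("scene3.npy")[190:340,180:420];b=manip.snapshot("top")[140:280,180:440]
save('sw2.png',np.vstack([cv2.resize(a,(480,300)),cv2.resize(b,(480,260))]))
```

```text
[ 0.62858771 -0.10877187  0.10367   ] plate axes 0.615473918659382 -0.1677667509489506 [-0.90699834 -0.02344307 -3.97135359] [-0.01937138 -0.01312041  0.05136178]
```

View pics/sw2.png

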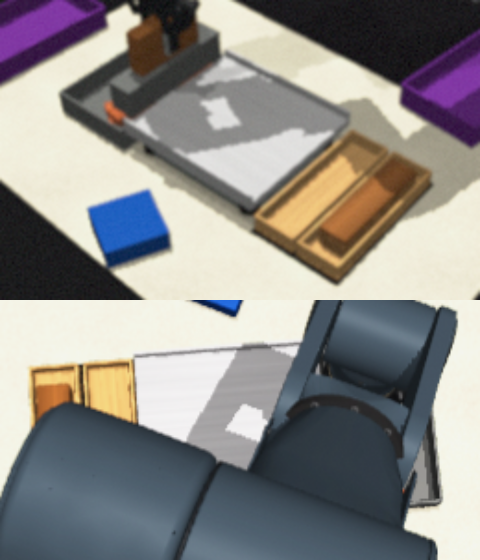

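Call:
{"method": "drive_tool", "body": {
  "increments": [
    [255,0,-1,-0.05,0,0,0],
    [255,0,-2,-0.05,0,0,0],
    [255,0,-2.5,-0.05,0,0,0],
    [255,0,-2.5,-0.05,0,0,0],
    [255,0,-2.5,-2,0,0,0],
    [255,0,-2.5,-5,0,0,0],
    [255,0,0,-8,0,0,0],
    [255,0,4,-9,0,0,0],
    [255,0,8,-9,0,0,0],
    [255,0,12,-9,0,0,0],
    [255,0,16,-9,0,0,0],
    [255,0,20,-9,0,0,0],
    [255,0,23,-9,0,0,0],
    [255,0,25.5,-9,0,0,0],
    [255,0,27,-9,0,0,0],
    [255,0,27.2,-9,0,0,0],
    [255,0,27.2,-9,0,0,0],
    [255,0,27.2,-9,0,0,0]
  ]
}}

```text
t: 9.95
tcp_pos: [0.604, 0.1604, 0.1946]
tool_rot: [-0.047, 0.999, -0.0, -0.0]
force: [-0.1, -0.5, -5.1]
finger_gap: 0.298
```

Run:
```python
from e import *
delta(pl(.6165,.1045,.10),ya);delta(pl(.6165,.1045,.0675),ya)
a=manip.snapshot("scene")[190:340,180:420];b=manip.snapshot("top");np.save("top4",b)
save('sw3.png',np.vstack([cv2.resize(a,(480,300)),cv2.resize(b[140:280,180:440],(480,260))]))
```

```text
[0.60399397 0.16042368 0.1945538 ] plate axes 0.6164644055563988 0.10254809080643833 [-0.1452023  -0.47664623 -5.14709586] [-0.02343873 -0.0025969   0.00839209]
shift cm [-0.    0.2   9.46] turn [-0.0008 -0.0001 -0.0017] t 9.95
shift cm [-0.    0.21 12.71] turn [-0.0008 -0.0001 -0.0017] t 9.95
```

View pics/sw3.png

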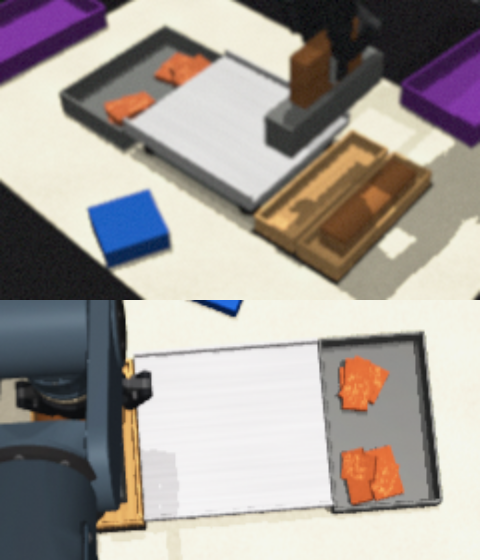

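All four chips lie in the tray (two overlapping pairs, top crop (362,382) and (370,475)) and the plate is bare. Next I'll lower the scraper into the inner rest, watching the force.

Call:
{"method": "drive_tool", "body": {
  "increments": [
    [255,0,0.25,3,0,0,0],
    [255,0,0.25,6,0,0,0],
    [255,0,0.25,8.5,0,0,0],
    [255,0,0.25,9.8,0,0,0],
    [255,0,0.25,10.4,0,0,0],
    [255,0,0.25,11,0,0,0],
    [255,0,0.25,11.4,0,0,0],
    [255,0,0.25,11.4,0,0,0],
    [255,0,0.25,11.4,0,0,0]
  ]
}}

```text
t: 10.95
tcp_pos: [0.604, 0.1644, 0.0814]
tool_rot: [-0.047, 0.999, 0.0, 0.001]
force: [-0.5, 0.5, -5.1]
finger_gap: 0.293
```

Run:
```python
from e import *
delta(pl(.6165,.105,.066),ya)
save('w4.png',manip.snapshot('wrist'))
```

```text
[0.60399584 0.16441007 0.08140453] plate axes 0.6168434950545314 0.10651642213717613 [-0.50666861  0.46531526 -5.09412985] [-0.05081926 -0.01318322  0.01094919]
shift cm [ 0.04 -0.15  1.54] turn [-0.      0.0015 -0.0004] t 10.95
```

View pics/w4.png

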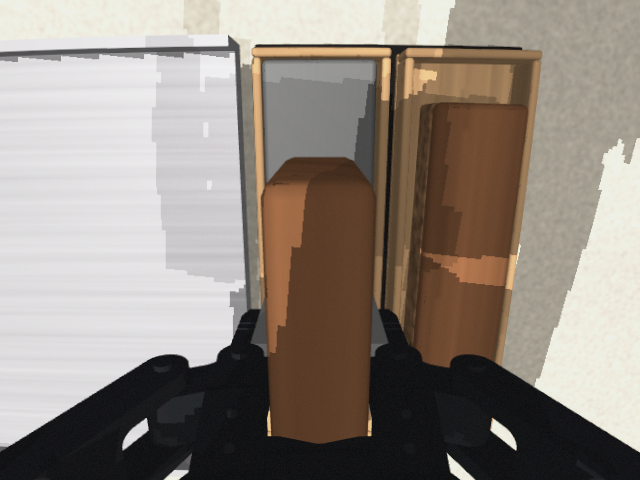

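The wrist view shows the foot (cols 265–375, near end at row 60) inside the walls of the empty rest. No contact is felt, so I'll set it down and then release.

Call:
{"method": "drive_tool", "body": {
  "increments": [
    [255,0,-0.1,0.5,0,0,0],
    [255,0,-0.1,1,0,0,0],
    [255,0,-0.1,1.3,0,0,0],
    [255,0,-0.1,1.5,0,0,0],
    [255,0,-0.1,1.6,0,0,0],
    [255,0,-0.1,1.6,0,0,0],
    [255,0,-0.1,1.6,0,0,0]
  ]
}}

```text
t: 11.7
tcp_pos: [0.6031, 0.1634, 0.0662]
tool_rot: [-0.047, 0.999, -0.0, -0.0]
force: [-3.5, -1.4, 5.6]
finger_gap: 0.298
```

Contact came at z = 0.0662, the expected full depth (predicted 0.0661). Now I release and retreat.

Call:
{"method": "drive_tool", "body": {
  "increments": [
    [200,0,0,0,0,0,0],
    [120,0,0,0,0,0,0],
    [50,0,0,0,0,0,0],
    [0,0,0,0,0,0,0],
    [0,0,0,0,0,0,0],
    [0,0,0,0,0,0,0],
    [0,0,0,-1.5,0,0,0],
    [0,0,0,-4,0,0,0],
    [0,0,0,-8,0,0,0],
    [0,0,0,-12,0,0,0],
    [0,0,0,-16,0,0,0],
    [0,5,0,-19,0,0,0],
    [0,10,4,-20,0,0,0],
    [0,13,8,-20,0,0,0],
    [0,15,12,-20,0,0,0],
    [0,16,16,-20,0,0,0],
    [0,16,19,-20,0,0,0],
    [0,16,19,-20,0,0,0],
    [0,16,19,-20,0,0,0]
  ]
}}

```text
t: 13.6
tcp_pos: [0.426, 0.3379, 0.2654]
tool_rot: [-0.048, 0.999, -0.0, 0.001]
force: [-0.2, -0.3, 0.5]
finger_gap: 0.998
```

Run:
```python
from h import *
s=manip.sense();print(s['t'],s['tcp_pos'],s['force'],s['finger_gap'])
a=manip.snapshot("scene")[190:340,180:420];b=manip.snapshot("top");o=np.load("top.npy")
cm=manip.camera_model("top");hsv=cv2.cvtColor(b,cv2.COLOR_RGB2HSV)
for n,img in(("before",o),("after",b)):
    h=cv2.cvtColor(img,cv2.COLOR_RGB2HSV)
    for nm,lo,hi in(("blue",(105,150,60),(125,255,255)),):
        m=cv2.inRange(h,lo,hi);M=cv2.moments(m[:160]);print(n,nm,M['m10']/M['m00'],M['m01']/M['m00'])
save('fin.png',np.vstack([cv2.resize(a,(480,300)),cv2.resize(b[140:280,180:440],(480,260))]))
```

```text
13.6 [0.42603453 0.33794971 0.26542636] [-0.21846246 -0.30273223  0.46129691] 0.9978970365847902
before blue 297.1750580945004 125.27343144848955
after blue 297.1941221964424 125.3000773395205
```

View pics/fin.png

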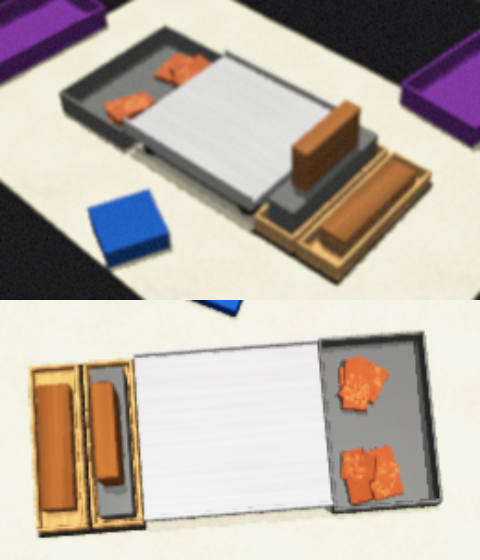

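The scraper stands upright and seated in the inner rest, the chips are in the tray, and the block and blue box haven't moved.

```bash
python3 -c "
from station import manip
print(manip.sign_off())"
```

```text
the job is handed in; nothing more can be done
None
```

The job is done and handed in at about 14 s of the 51 s allowed. I took the scraper by its handle, wiped all four chips off the plate into the grey tray in one sweep, and stood the scraper in the empty inner rest. I then let go and moved the arm clear.

- **Chips:** the last pictures show the plate bare and the chips in the tray as two overlapping pairs. The fingers stayed well above the chips throughout.
- **Scraper:** it stands upright in the rest. It touched down with the tool at 66.2 mm, against the 66.1 mm expected for fully down.
- **Other objects:** the blue box moved less than 0.1 pixel between the first and last top views, and the sanding block looks unmoved. I did not measure the tub and can again; the arm only passed over or away from them.
- **Disagreements:** the top and wrist views differed by 2 to 3 mm on where the scraper sat in the grip, so I aimed between them. That was well inside the 6 to 8 mm of clearance. During the sweep the force reading fell from about 5.5 N to 4 N at the tray edge. I suspected a chip under the foot and pushed on another 25 mm; the picture after that was clean.

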